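# Set out the handbells by size along the display board

### The arm

A 6-joint arm with a two-finger parallel gripper is mounted at the origin on the work surface. World frame = base frame: x ahead of the robot, y to its left, z up, the work surface at z = 0. Lengths are in m, angles in degrees, forces in N, time in s.
With the tool pointing down it reaches from about 0.375 to 0.9 m from the base axis. Payload 3.1 kg.
Tool frame: the origin (TCP) lies at the very end of the fingers, on their centre line; the grasp point (between the pads) lies 19 mm behind it; z points along the fingers, y is the direction in which the jaws open and shut (so a half turn about z gives the same grasp; the last joint's range is limited). The gripper opens to 87 mm and grips with 3 to 60 N. Pads are 19 mm wide; open, the fingers measure 117 mm over their backs; the gripper's body (75 mm by 190 mm) begins 51 mm behind the grasp point.
Start: joints at [57.095, 30.224, 82.088, -0, 67.689, -10.227], TCP at [0.241, 0.577, 0.196] pointing down, gripper open.
Joint ranges: [-176.69, 176.69], [-43.24, 126.21], [12.49, 139.97], [-82, 262], [0, 151.66], [-163.58, 163.58]. Speed limits (degrees/s): [159.86, 159.86, 180, 180, 180, 180].

### API

Orientations are given as a 3x3 rotation matrix whose columns are the frame's x, y, z axes.
In Python, from rig import readout, capture, camera_model, bot, spot_in, regions_of gives the robot as it stands.
- The arm moves only by the tool send_rows, never from a script. Its argument "moves" is a list that holds one entry, the list of rows, each a list of 7 numbers: the turn, a rotation vector about the tool's x, y, z in degrees, then the shift along the tool's x, y, z in cm, then the opening, from -1 (shut) to 1 (fully open). A call has exactly 5 rows; each row shifts and turns the commanded pose from where the row before left it, along the tool's axes as they then stand; what a row does not reach is not made up. A row lasts 1/10 s, in which the tool goes at most 50 mm and 8.59 degrees, less where a joint would pass 70% of its speed; a pose out of reach is approached as far as the arm can. A call with a gripper value outside its range is refused whole. The fingers move at their own pace and stop on an object; the grip force is fixed at half the most. Time passes only in rows, so rows that do not move let the fingers close, or fill a call up. It gives the time, the measured TCP pose, the force and the opening at its end, in the units of the state.
- readout.read_state(): the state, without advancing time (a new reading comes with each control period).
- capture(name): name is "side" or "top" or "wrist"; returns the picture (384x512x3 uint8, blue, green, red); there is no depth.
- camera_model(name): a dict with "camera_matrix" (3x3 intrinsics, pixels), "pose" (4x4, takes a point from camera to world coordinates). Camera axes: x right, y up, looking along -z (the intrinsics and any distortion apply to the point x, -y, -z); pixel columns grow to the right and rows downward; lengths in m; the calibration is good to about 2 mm. A picture is of the moment at which its call begins: read the wrist's pose just before it. camera_model takes no time and is no camera call; for the wrist camera it gives the pose at the moment of the call.
- bot.hand_in(): hands the job in, once; it reports no verdict.
Trained networks look in the newest picture that a camera, given by its name, has taken for a name from the list of things; names that differ only in an ending like _2 or _b are one class to them, and where a whole thing is asked for, a point or a joint stands for the part that bears it (a point fixed in the world has none). Each returns a list of dicts, best first, with "p" (0 to 1); they miss things now and then, are a little off and sometimes report something else, mostly with a low value. They report only what shows in the picture. A call takes as long as a camera call.
- spot_in(camera, thing): "location" ([x, y, z] in m, in world coordinates, good to about 4 mm: the middle of the surface that is visible of it).
- regions_of(camera, thing): "mask" (384x512 bool, what is visible of it).
The state is a dict: "time_s": time; "joint_positions": joint angles; "qvel": joint speeds; "tau": joint torques, N m; "position": TCP position; "tcp_rot": TCP orientation; "force": force on the tool from outside, world axes, zero at the start; "moment": the same for the moment, N m; "opening": opening from 0.0 (shut) to 1.0 (fully open).
Only numpy, scipy, OpenCV 4.12 (cv2) and the standard library are available. Lean on these libraries where they do the work, as an engineer would, in place of code of your own. Each camera call takes 0.05 s, during which the arm holds its last target. There are 200 camera calls.

### The job

Set the four steel handbells out along the wooden board in order of size, one standing in the middle of each felt coaster: the largest at the end nearest the stack of translucent boxes, then each next smaller one, down to the smallest at the far end. Keep the bells upright, and let none of them topple.

Things in the scene. Friction and masses are not known exactly. Their poses are not given: they have to be found in the camera images.
- bell_largest: The largest of four steel handbells, all of one pattern: it stands upright on its mouth, a flared steel bell 80 mm across the mouth and 78 mm high, topped by a straight upright dark wooden handle 20 mm in diameter; 150 mm high overall. The handle's straight part, where it is to be gripped, is 86 to 136 mm above the underside. About 360 g, heavy at the bottom. Origin: centre of the underside of the mouth; z up along the handle.
- bell_second: The second largest of four steel handbells, all of one pattern: it stands upright on its mouth, a flared steel bell 68 mm across the mouth and 64 mm high, topped by a straight upright dark wooden handle 18 mm in diameter; 126 mm high overall. The handle's straight part, where it is to be gripped, is 72 to 115 mm above the underside. About 260 g, heavy at the bottom. Origin: centre of the underside of the mouth; z up along the handle.
- bell_third: The third largest of four steel handbells, all of one pattern: it stands upright on its mouth, a flared steel bell 56 mm across the mouth and 52 mm high, topped by a straight upright dark wooden handle 16 mm in diameter; 104 mm high overall. The handle's straight part, where it is to be gripped, is 60 to 96 mm above the underside. About 180 g, heavy at the bottom. Origin: centre of the underside of the mouth; z up along the handle.
- bell_smallest: The smallest of four steel handbells, all of one pattern: it stands upright on its mouth, a flared steel bell 44 mm across the mouth and 42 mm high, topped by a straight upright dark wooden handle 14 mm in diameter; 86 mm high overall. The handle's straight part, where it is to be gripped, is 50 to 81 mm above the underside. About 120 g, heavy at the bottom. Origin: centre of the underside of the mouth; z up along the handle.
- coaster_grey: Round grey felt coaster, 90 mm across and 4 mm thick, fixed on the wooden board; one of four in a straight row, neighbours 98 mm apart centre to centre. Which colour lies where in the row differs each time; the colours have no part in the order. Origin: centre of its underside (its top is 4 mm above).
- coaster_blue: Round blue felt coaster, 90 mm across and 4 mm thick, fixed on the wooden board; one of four in a straight row, neighbours 98 mm apart centre to centre. Which colour lies where in the row differs each time; the colours have no part in the order. Origin: centre of its underside (its top is 4 mm above).
- coaster_green: Round green felt coaster, 90 mm across and 4 mm thick, fixed on the wooden board; one of four in a straight row, neighbours 98 mm apart centre to centre. Which colour lies where in the row differs each time; the colours have no part in the order. Origin: centre of its underside (its top is 4 mm above).
- coaster_rust: Round rust-orange felt coaster, 90 mm across and 4 mm thick, fixed on the wooden board; one of four in a straight row, neighbours 98 mm apart centre to centre. Which colour lies where in the row differs each time; the colours have no part in the order. Origin: centre of its underside (its top is 4 mm above).
- board: Fixed flat pale wooden display board, 110 x 430 x 12 mm, lying on the shelf with the four coasters in a row along its middle. Origin: centre of its underside; y along its length, which is the direction of the row, z up; its top is 12 mm above the origin.
- box_stack: Fixed stack of two translucent lidded storage boxes with blue clips, 270 x 190 mm and 213 mm high, standing beyond one end of the board (left or right; a dark wooden jewellery chest of 200 x 200 mm and 130 mm high stands beyond the other). Origin: on the shelf surface, at the middle of its 190 mm wide end that faces the robot; x along the 270 mm length, from that end away from the robot, z up. The coaster nearest this origin is the one at the end of the row nearest the stack.

How it is judged (in metres and radians):
At the end, for the whole second after the job is handed in: All four bells stand upright (within 0.08 rad), released and at rest, each within 12 mm of the centre of a coaster, in order of size along the row: largest at the end nearest the box stack, then second, third, and smallest at the far end ((horizontal distance between bell_largest and coaster_grey below 0.012 m or horizontal distance between bell_largest and coaster_blue below 0.012 m or horizontal distance between bell_largest and coaster_green below 0.012 m or horizontal distance between bell_largest and coaster_rust below 0.012 m) and height (world z) of each of bell_largest, bell_second, bell_third, bell_smallest below 0.02 m and angle between each of bell_largest, bell_second, bell_third, bell_smallest's own z axis and vertical below 0.08 rad and linear speed of each of bell_largest, bell_second, bell_third, bell_smallest below 0.02 m/s and angular speed of each of bell_largest, bell_second, bell_third, bell_smallest below 0.2 rad/s and (horizontal distance between bell_second and coaster_grey below 0.012 m or horizontal distance between bell_second and coaster_blue below 0.012 m or horizontal distance between bell_second and coaster_green below 0.012 m or horizontal distance between bell_second and coaster_rust below 0.012 m) and (horizontal distance between bell_third and coaster_grey below 0.012 m or horizontal distance between bell_third and coaster_blue below 0.012 m or horizontal distance between bell_third and coaster_green below 0.012 m or horizontal distance between bell_third and coaster_rust below 0.012 m) and (horizontal distance between bell_smallest and coaster_grey below 0.012 m or horizontal distance between bell_smallest and coaster_blue below 0.012 m or horizontal distance between bell_smallest and coaster_green below 0.012 m or horizontal distance between bell_smallest and coaster_rust below 0.012 m) and horizontal distance between bell_largest and bell_second below 0.147 m and horizontal distance between bell_second and bell_third below 0.147 m and horizontal distance between bell_third and bell_smallest below 0.147 m and horizontal distance between bell_largest and box_stack below 0.45 m and horizontal distance between bell_smallest and box_stack above 0.45 m); the robot touches nothing.
It fails at once if the largest handbell topples over (leans by more than 0.7 rad) (angle between bell_largest's own z axis and vertical above 0.7 rad).
It fails at once if the second largest handbell topples over (leans by more than 0.7 rad) (angle between bell_second's own z axis and vertical above 0.7 rad).
It fails at once if the third largest handbell topples over (leans by more than 0.7 rad) (angle between bell_third's own z axis and vertical above 0.7 rad).
It fails at once if the smallest handbell topples over (leans by more than 0.7 rad) (angle between bell_smallest's own z axis and vertical above 0.7 rad).
It also fails if it takes over 102 s, if anything falls off the work surface, if the arm or the gripper's body presses on something with over 40 N, if the wrist force passes 120 N, or if a joint passes its speed limit or range.

## Working session

There is one attempt and no reset: what is moved stays moved. The work goes in short steps, Python scripts to look and compute and a tool call to move; the robot and the scene stay as the last step left them, time stands still between calls to the robot, and variables do not carry over. Pictures are saved under pics/ and viewed, about 12 in all and at most 16, crops included, and the job is handed in when it is done.

Besides the shell and the picture viewer there is one more tool, called after ">>>" in YAML: its name, and indented under it one key for each argument. send_rows: Moves the arm, as the interface text tells. Its arguments: {"type":"object","properties":{"moves":{"type":"array","items":{"type":"array","items":{"type":"array","items":{"type":"number"}}}}},"required":["moves"]}

```bash
mkdir -p pics; ls
cat > h.py <<'E'
import numpy as np,cv2
from rig import readout,capture,camera_model,bot,spot_in,regions_of
names=["bell_largest","bell_second","bell_third","bell_smallest","coaster_grey","coaster_blue","coaster_green","coaster_rust"]
def proj(cm,P):
    T=np.linalg.inv(cm["pose"]);p=T[:3,:3]@np.array(P)+T[:3,3];p=np.array([p[0],-p[1],-p[2]]);q=np.array(cm["camera_matrix"])@p;return q[:2]/q[2]
def ray(cm,uv):
    d=np.linalg.inv(cm["camera_matrix"])@np.array([uv[0],uv[1],1.]);d=np.array([d[0],-d[1],-d[2]]);M=np.array(cm["pose"]);return M[:3,3],M[:3,:3]@d
def atz(cm,uv,z):
    o,d=ray(cm,uv);return o+d*(z-o[2])/d[2]
E
python3 - <<'E'
from h import *
s=readout.read_state();print({k:np.round(s[k],3).tolist() for k in s})
print(camera_model("top").keys())
ims=[]
for c in["top","side"]:
    ims.append(capture(c)); cv2.imwrite(f"pics/{c}0.png",ims[-1])
    cm=camera_model(c);print(c,np.round(cm["pose"],3).tolist())
    for n in names+["box_stack","board"]:
        r=spot_in(c,n)
        print(c,n,[(np.round(x["location"],3).tolist(),round(x["p"],2)) for x in r[:3]])
E
```

```text
pics
{'time_s': 0.0, 'joint_positions': [57.095, 30.279, 82.157, 0.001, 67.691, -10.228], 'qvel': [0.004, 0.04, 0.04, -0.012, -0.04, -0.079], 'tau': [0.002, -44.004, -17.66, 0.064, 0.058, -0.0], 'position': [0.24, 0.576, 0.195], 'tcp_rot': [[-0.923, 0.386, -0.001], [0.386, 0.923, -0.002], [0.0, -0.002, -1.0]], 'force': [0.345, 0.128, 0.981], 'moment': [0.021, -0.015, 0.01], 'opening': 1.0}
dict_keys(['camera_matrix', 'pose'])
top [[-0.016, 0.993, -0.119, 0.387], [-1.0, -0.016, -0.001, 0.008], [-0.002, 0.119, 0.993, 1.316], [0.0, 0.0, 0.0, 1.0]]
top bell_largest [([0.5, -0.233, 0.046], 0.98)]
top bell_second [([0.483, 0.134, 0.032], 0.57)]
top bell_third [([0.494, -0.058, 0.022], 0.66)]
top bell_smallest [([0.436, -0.13, 0.023], 0.51)]
top coaster_grey [([0.659, 0.036, 0.016], 0.81)]
top coaster_blue [([0.671, -0.06, 0.022], 0.83)]
top coaster_green [([0.676, -0.161, 0.019], 0.63)]
top coaster_rust [([0.651, 0.137, 0.018], 0.8)]
top box_stack [([0.661, -0.435, 0.213], 0.71)]
top board [([0.655, -0.01, 0.015], 0.6)]
side [[0.907, 0.286, -0.308, 0.162], [-0.42, 0.623, -0.66, -0.859], [0.004, 0.728, 0.685, 0.938], [0.0, 0.0, 0.0, 1.0]]
side bell_largest [([0.658, 0.038, 0.015], 0.72), ([0.491, -0.26, 0.046], 0.62)]
side bell_second [([0.48, 0.13, 0.034], 0.96), ([0.63, -0.495, 0.212], 0.73)]
side bell_third [([0.491, -0.072, 0.03], 0.85)]
side bell_smallest [([0.429, -0.143, 0.026], 0.6)]
side coaster_grey [([0.657, 0.036, 0.016], 0.73), ([0.664, -0.063, 0.016], 0.33)]
side coaster_blue [([0.666, -0.065, 0.016], 0.94), ([0.495, -0.262, 0.047], 0.44)]
side coaster_green [([0.672, -0.156, 0.014], 0.78)]
side coaster_rust [([0.65, 0.13, 0.012], 0.83)]
side box_stack [([0.63, -0.497, 0.21], 0.64)]
side board [([0.644, -0.06, 0.01], 0.77)]
```

View pics/top0.png

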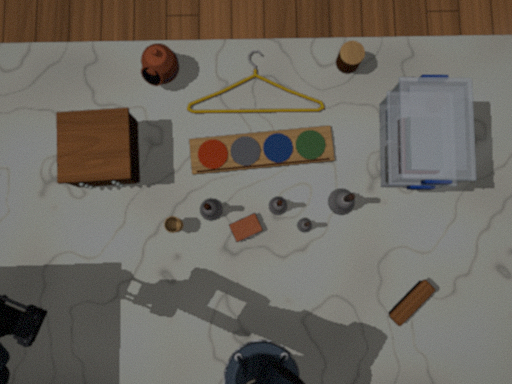

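View pics/side0.png

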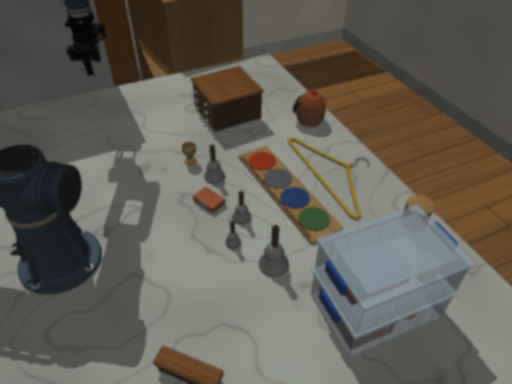

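The top view shows rust (213,154), grey (246,151), blue (279,148) and green (311,145), with the box stack on the right, so green is the stack end. The bells are second (211,209), third (278,205), smallest (305,225) and largest (342,201). Next I measure from both views with masks.

```bash
cat >> h.py <<'E'
from scipy.optimize import minimize
DIM={"bell_largest":(.04,.078,.010,.150),"bell_second":(.034,.064,.009,.126),"bell_third":(.028,.052,.008,.104),"bell_smallest":(.022,.042,.007,.086)}
def sil(cm,P,n):
    R,hb,rh,H=DIM[n];S=8;m=np.zeros((384,512),np.uint8)
    pr=[(0,R),(.12*hb,R*.93),(.35*hb,R*.72),(.7*hb,R*.58),(.9*hb,R*.48),(hb,rh),(H,rh)]
    t=np.linspace(0,2*np.pi,24);rings=[np.array([proj(cm,[P[0]+r*np.cos(a),P[1]+r*np.sin(a),P[2]+z]) for a in t]) for z,r in pr]
    for a,b in zip(rings,rings[1:]):
        cv2.fillConvexPoly(m,cv2.convexHull((np.vstack([a,b])*16).astype(np.int32)),255,cv2.LINE_AA,4)
    return m/255.
def fitbell(obs,n,P0):
    f=lambda P:sum(np.abs(sil(cm,P,n)-mk).sum()/mk.sum() for cm,mk in obs)
    r=minimize(f,P0,method="Nelder-Mead",options=dict(initial_simplex=[np.array(P0)+d for d in([0,0,0],[.012,0,0],[0,.012,0],[0,0,.012])],xatol=2e-4,fatol=1e-4))
    return r.x,r.fun
def triang(rays):
    A=0;b=0
    for o,d in rays:
        d=d/np.linalg.norm(d);M=np.eye(3)-np.outer(d,d);A=A+M;b=b+M@o
    return np.linalg.solve(A,b)
def pick(c,n,xyz):
    cm=camera_model(c);u=proj(cm,xyz);best=None
    for r in regions_of(c,n):
        m=r["mask"];ys,xs=np.nonzero(m)
        d=np.hypot(xs.mean()-u[0],ys.mean()-u[1])
        if d<25 and (best is None or d<best[0]):best=(d,m,r["p"])
    return cm,best
E
python3 - <<'E'
from h import *
g={"bell_largest":(.495,-.245,.045),"bell_second":(.482,.132,.035),"bell_third":(.492,-.065,.03),"bell_smallest":(.432,-.137,.025),"coaster_grey":(.659,.036,.016),"coaster_blue":(.669,-.062,.016),"coaster_green":(.675,-.158,.016),"coaster_rust":(.651,.135,.016)}
O={n:[] for n in g}
for c in["top","side"]:
    capture(c)
    for n in g:
        cm,b=pick(c,n,g[n])
        if b is None: print("missing",c,n);continue
        O[n].append((c,cm,b[1].astype(float)))
import pickle;pickle.dump(O,open("O.pkl","wb"))
for n in g:
    if n[0]=="b":
        P0=[g[n][0],g[n][1],0]
        both,f=fitbell([(cm,m) for _,cm,m in O[n]],n,P0)
        print(n,"both",np.round(both,4),round(f,2),[(c,np.round(fitbell([(cm,m)],n,P0)[0],4).tolist()) for c,cm,m in O[n]],[int(m.sum()) for _,_,m in O[n]])
    else:
        cs=[(cm,np.array([np.nonzero(m)[1].mean(),np.nonzero(m)[0].mean()])) for _,cm,m in O[n]]
        print(n,np.round(triang([ray(cm,u) for cm,u in cs]),4),[np.round(atz(cm,u,.016),4).tolist() for cm,u in cs],[int(m.sum()) for _,_,m in O[n]])
E
```

```text
bell_largest both [ 0.5023 -0.2459 -0.0011] 0.22 [('top', [0.5126, -0.2651, -0.0902]), ('side', [0.5001, -0.2485, 0.0028])] [558, 1020]
bell_second both [ 0.4855  0.1411 -0.0029] 0.41 [('top', [0.4975, 0.1523, -0.1245]), ('side', [0.5184, 0.2452, -0.0948])] [386, 438]
bell_third both [ 0.4941 -0.0565 -0.0033] 0.3 [('top', [0.4956, -0.0571, -0.008]), ('side', [0.5203, 0.0073, -0.0765])] [284, 381]
bell_smallest both [ 0.4353 -0.1352 -0.0022] 0.58 [('top', [0.4415, -0.1518, -0.1423]), ('side', [0.4835, -0.0045, -0.1647])] [170, 234]
coaster_grey [0.6587 0.0359 0.0112] [[0.6594, 0.0353, 0.016], [0.6543, 0.0315, 0.016]] [636, 459]
coaster_blue [ 0.6676 -0.0609  0.0099] [[0.6682, -0.0612, 0.016], [0.6621, -0.0658, 0.016]] [673, 527]
coaster_green [ 0.6741 -0.1595  0.012 ] [[0.6753, -0.1598, 0.016], [0.6696, -0.1622, 0.016]] [705, 620]
coaster_rust [0.6503 0.1343 0.0117] [[0.6512, 0.1333, 0.016], [0.646, 0.1299, 0.016]] [702, 429]
```

>>> send_rows:
  moves:
    - [[0, 0, 8.4, 0, 0, -3, 1], [0, 0, 8.4, 0, 0, -3, 1], [0, 0, 8.4, 0, 0, -3, 1], [0, 0, 8.4, 0, 0, -3, 1], [0, 0, 8.4, 0, 0, -3, 1]]

```text
time_s: 2.5
position: [0.2408, 0.5765, 0.3471]
tcp_rot: [[-0.422, 0.906, -0.0], [0.906, 0.422, 0.0], [0.0, 0.0, -1.0]]
force: [1.5, 0.2, -0.0]
opening: 0.996
```

>>> send_rows:
  moves:
    - [[0, 0, 8.4, 0, 0, 0, 1], [0, 0, 8.4, 0, 0, 0, 1], [0, 0, 8.5, 0, 0, 0, 1], [0, 0, 0, -4.9, 0, 0, 1], [0, 0, 0, -4.9, 0, 0, 1]]

```text
time_s: 3.0
position: [0.2409, 0.478, 0.3449]
tcp_rot: [[-0.002, 1.0, -0.0], [1.0, 0.002, -0.001], [-0.001, -0.0, -1.0]]
force: [0.7, -0.5, 0.7]
opening: 0.999
```

Run:
```python
from h import *
s=readout.read_state();cm=camera_model("wrist");R=np.array(s["tcp_rot"])
print(s["time_s"],np.round(s["position"],4),np.round(R,3).tolist(),np.round(s["joint_positions"],1))
M=np.array(cm["pose"]);print("cam in tool",np.round(R.T@(M[:3,3]-s["position"]),4),np.round(R.T@M[:3,:3],3).tolist(),np.round(cm["camera_matrix"],1).tolist())
```

```text
3.0 [0.2409 0.478  0.3449] [[-0.002, 1.0, -0.0], [1.0, 0.002, -0.001], [-0.001, -0.0, -1.0]] [51.3 14.9 82.8 -0.  82.4 51.2]
cam in tool [ 0.0657  0.0008 -0.1894] [[-0.001, 0.97, 0.243], [1.0, 0.001, 0.0], [0.0, 0.243, -0.97]] [[290.6, 0.0, 254.9], [0.0, 290.6, 192.2], [0.0, 0.0, 1.0]]
```

>>> send_rows:
  moves:
    - [[0, 0, 0, -3.6, 3.1, 0, 1], [0, 0, 0, -3.6, 3.1, 0, 1], [0, 0, 0, -3.6, 3.1, 0, 1], [0, 0, 0, -3.6, 3.1, 0, 1], [0, 0, 0, -3.6, 3.1, 0, 1]]

```text
time_s: 3.5
position: [0.3969, 0.2972, 0.3462]
tcp_rot: [[-0.001, 1.0, 0.001], [1.0, 0.001, 0.0], [0.0, 0.001, -1.0]]
force: [1.8, -0.8, -0.1]
opening: 1.0
```

>>> send_rows:
  moves:
    - [[0, 0, 0, -3.6, 3.1, 0, 1], [0, 0, 0, -3.6, 3.1, 0, 1], [0, 0, 0, -3.6, 3.1, 0, 1], [0, 0, 0, -3.6, 3.1, 0, 1], [0, 0, 0, -3.6, 3.1, 0, 1]]

```text
time_s: 4.0
position: [0.5521, 0.1171, 0.346]
tcp_rot: [[-0.0, 1.0, 0.0], [1.0, 0.0, 0.0], [0.0, 0.0, -1.0]]
force: [-0.0, 1.7, 0.1]
opening: 0.997
```

```bash
cat > look.py <<'E'
from h import *
import pickle,sys
g={"bell_largest":(.502,-.246,.045),"bell_second":(.485,.141,.035),"bell_third":(.494,-.057,.03),"bell_smallest":(.435,-.135,.025),"coaster_grey":(.659,.036,.016),"coaster_blue":(.668,-.061,.016),"coaster_green":(.675,-.159,.016),"coaster_rust":(.651,.134,.016)}
s=readout.read_state();cm=camera_model("wrist");im=capture("wrist");print(np.round(s["position"],4),np.round(s["qvel"],2))
cv2.imwrite(f"pics/{sys.argv[1]}.png",im)
W={}
for n in g:
    _,b=pick("wrist",n,g[n])
    if b is None: print("missing",n);continue
    m=b[1].astype(float);W[n]=(cm,m);ys,xs=np.nonzero(m);edge=xs.min()<2 or ys.min()<2 or xs.max()>509 or ys.max()>381
    if n[0]=="b":
        P,f=fitbell([(cm,m)],n,[g[n][0],g[n][1],0]);print(n,np.round(P,4),round(f,2),int(m.sum()),"EDGE" if edge else "")
    else:
        (u,v),_,_=cv2.fitEllipse(cv2.convexHull(np.argwhere(m>0)[:,::-1].astype(np.int32)));print(n,np.round(atz(cm,(u,v),.016),4),int(m.sum()),"EDGE" if edge else "")
pickle.dump(W,open(sys.argv[1]+".pkl","wb"))
E
python3 look.py w1
```

```text
[0.5521 0.1171 0.346 ] [-39.27  19.94 -28.87   0.3    8.43 -38.99]
missing bell_largest
bell_second [ 0.4823  0.1391 -0.0284] 0.04 1070 
bell_third [ 0.3139 -0.7654 -1.7878] 0.82 176 
bell_smallest [ 0.4206 -0.1743 -0.0665] 0.2 443 
coaster_grey [0.6594 0.0383 0.016 ] 1719 
coaster_blue [ 0.6658 -0.0592  0.016 ] 368 
coaster_green [ 0.6759 -0.1326  0.016 ] 509 
coaster_rust [0.6511 0.1355 0.016 ] 2008
```

View pics/w1.png

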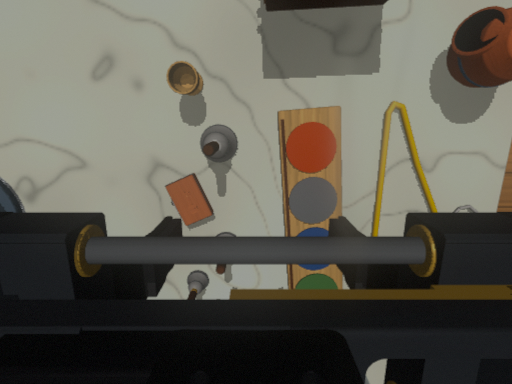

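The wrist view shows rust (311,147), grey (313,200) and the second bell (219,142) clearly. The gripper hides everything below row 215, so I look again from further toward −y.

>>> send_rows:
  moves:
    - [[0, 0, 0, -3.5, 0, 0, 1], [0, 0, 0, -3.5, 0, 0, 1], [0, 0, 0, -1, 0, 0, 1], [0, 0, 0, 0, 0, 0, 1], [0, 0, 0, 0, 0, 0, 1]]

```text
time_s: 4.95
position: [0.5509, 0.04, 0.346]
tcp_rot: [[-0.001, 1.0, 0.0], [1.0, 0.001, 0.001], [0.001, 0.0, -1.0]]
force: [0.4, 0.5, 0.5]
opening: 1.0
```

```bash
python3 look.py w2
```

```text
[0.5509 0.04   0.346 ] [ 0.76  0.18 -0.11 -0.14 -0.08 -0.14]
bell_largest [ 0.3973 -0.7254 -0.8075] 0.57 467 
bell_second [ 0.4846  0.1421 -0.0128] 0.03 1240 
bell_third [ 0.4919 -0.0669 -0.0272] 0.06 743 
bell_smallest [ 105.394    91.1096 -404.4483] 1.02 5 
coaster_grey [0.6594 0.0378 0.016 ] 1957 
coaster_blue [ 0.6673 -0.0594  0.016 ] 1721 
coaster_green [ 0.6726 -0.1757  0.016 ] 445 
coaster_rust [0.6513 0.1352 0.016 ] 2188
```

>>> send_rows:
  moves:
    - [[0, 0, 0, -4.9, 0, 0, 1], [0, 0, 0, -4.9, 0, 0, 1], [0, 0, 0, -4.9, 0, 0, 1], [0, 0, 0, -4.9, 0, 0, 1], [0, 0, 0, -4.9, 0, 0, 1]]

```text
time_s: 5.9
position: [0.5511, -0.208, 0.346]
tcp_rot: [[-0.001, 1.0, 0.0], [1.0, 0.001, -0.0], [-0.0, 0.0, -1.0]]
force: [1.6, 0.8, -0.9]
opening: 1.001
```

>>> send_rows:
  moves:
    - [[0, 0, 0, -4.9, 0, 0, 1], [0, 0, 0, 0, 0, 0, 1], [0, 0, 0, 0, 0, 0, 1], [0, 0, 0, 0, 0, 0, 1], [0, 0, 0, 0, 0, 0, 1]]

```text
time_s: 6.4
position: [0.5514, -0.2536, 0.3461]
tcp_rot: [[-0.002, 1.0, 0.0], [1.0, 0.002, 0.0], [0.0, 0.0, -1.0]]
force: [0.6, 0.2, 0.9]
opening: 1.002
```

```bash
python3 look.py w3
python3 - <<'E'
from h import *
import pickle
O=pickle.load(open("O.pkl","rb"));W=[pickle.load(open(f"w{i}.pkl","rb")) for i in(1,2,3)]
for n in O:
    if n[0]!="b":continue
    full=[w[n] for w in W if n in w and w[n][1].sum()>{"bell_largest":1000,"bell_second":800,"bell_third":550,"bell_smallest":350}[n]]
    if not full: print(n,"none");continue
    P0=fitbell([(c,m) for _,c,m in O[n]],n,[*( {"bell_largest":(.502,-.246),"bell_second":(.485,.141),"bell_third":(.494,-.057),"bell_smallest":(.435,-.135)}[n]),0])[0]
    a=fitbell(full,n,P0);b=fitbell(full+[(c,m) for _,c,m in O[n]],n,P0)
    print(n,len(full),np.round(a[0],4),round(a[1],2),"all",np.round(b[0],4),round(b[1],2))
E
```

```text
[ 0.5514 -0.2536  0.3461] [ 0.29 -0.21  0.02 -0.05 -0.06 -0.06]
bell_largest [ 0.5023 -0.2477 -0.0098] 0.04 1526 
missing bell_second
bell_third [ 0.4927 -0.0526 -0.018 ] 0.06 1072 
bell_smallest [ 0.431  -0.1332 -0.0199] 0.06 599 
missing coaster_grey
coaster_blue [ 0.6675 -0.0607  0.016 ] 2598 
coaster_green [ 0.6752 -0.1576  0.016 ] 2247 
missing coaster_rust
bell_largest 1 [ 0.5021 -0.248  -0.0109] 0.04 all [ 0.5028 -0.2463 -0.0019] 0.28
bell_second 2 [ 0.4847  0.1415 -0.0122] 0.1 all [ 0.4854  0.1416 -0.0073] 0.53
bell_third 2 [ 0.4949 -0.0579  0.0006] 0.2 all [ 0.4944 -0.057  -0.0008] 0.52
bell_smallest 2 [ 0.4353 -0.1355 -0.0007] 0.4 all [ 0.4353 -0.1354 -0.0012] 0.98
```

View pics/w3.png

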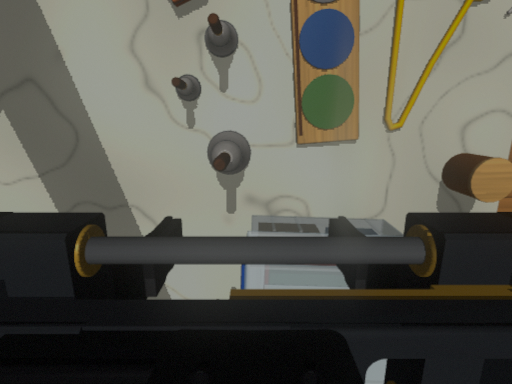

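The wrist view shows third (221,38), smallest (187,87), largest (229,150), blue (327,39) and green (328,101). It agrees with the other views to within a few mm, and the coaster spacing comes out at 97.5–98.3 mm. I grasp the largest first.

>>> send_rows:
  moves:
    - [[0, 0, 0, 0.7, -4.85, 0, 1], [0, 0, 0, 0, 0, 4.5, 1], [0, 0, 0, 0, 0, 4.5, 1], [0, 0, 0, 0, 0, 4.5, 1], [0, 0, 0, 0, 0, 4.5, 1]]

```text
time_s: 7.35
position: [0.5029, -0.2484, 0.1649]
tcp_rot: [[-0.0, 1.0, 0.001], [1.0, 0.0, -0.001], [-0.001, 0.001, -1.0]]
force: [0.4, 0.3, 0.2]
opening: 0.999
```

>>> send_rows:
  moves:
    - [[0, 0, 0, 0, 0, 2.5, 1], [0, 0, 0, 0, 0, 2.5, 1], [0, 0, 0, 0, 0, 2.4, 1], [0, 0, 0, 0, 0, 0, 1], [0, 0, 0, 0, 0, 0, 1]]

```text
time_s: 7.85
position: [0.5029, -0.2484, 0.092]
tcp_rot: [[-0.0, 1.0, -0.0], [1.0, 0.0, 0.0], [0.0, -0.0, -1.0]]
force: [-0.6, 0.3, -0.3]
opening: 0.999
```

Run:
```python
from h import *
s=readout.read_state();print(np.round(s["position"],4),np.round(s["force"],1))
cv2.imwrite("pics/s1.png",cv2.resize(capture("side")[180:330,200:400],None,fx=3,fy=3))
```

```text
[ 0.5029 -0.2484  0.092 ] [-0.6  0.3 -0.3]
```

View pics/s1.png

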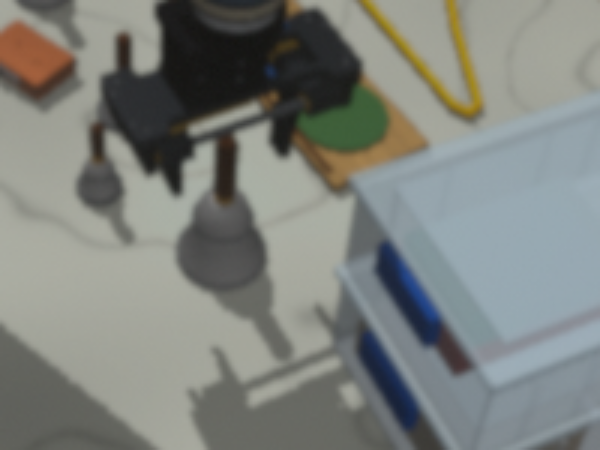

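The fingers at (177,165) and (282,130) straddle the handle at (226,165), clear of the bell. I nudge 2 mm in y and close.

>>> send_rows:
  moves:
    - [[0, 0, 0, 0.2, 0, 0, 1], [0, 0, 0, 0, 0, 0, -1], [0, 0, 0, 0, 0, 0, -1], [0, 0, 0, 0, 0, 0, -1], [0, 0, 0, 0, 0, 0, -1]]

```text
time_s: 8.4
position: [0.5029, -0.2463, 0.0921]
tcp_rot: [[-0.0, 1.0, 0.0], [1.0, 0.0, -0.0], [-0.0, 0.0, -1.0]]
force: [-0.3, -0.1, 0.0]
opening: 0.723
```

>>> send_rows:
  moves:
    - [[0, 0, 0, 0, 0, 0, -1], [0, 0, 0, 0, 0, 0, -1], [0, 0, 0, 0, 0, 0, -1], [0, 0, 0, 0, 0, 0, -1], [0, 0, 0, 0, 0, -0.5, -1]]

```text
time_s: 8.9
position: [0.5022, -0.2458, 0.0964]
tcp_rot: [[-0.0, 1.0, -0.001], [1.0, 0.0, 0.001], [0.001, -0.001, -1.0]]
force: [0.1, 0.1, 0.4]
opening: 0.259
```

>>> send_rows:
  moves:
    - [[0, 0, 0, 0, 0, 0.5, -1], [0, 0, 0, 0, 0, 0, -1], [0, 0, 0, 0, 0, 0, -1], [0, 0, 0, 0, 0, 0, -1], [0, 0, 0, 0, 0, 0, -1]]

```text
time_s: 9.4
position: [0.5037, -0.2469, 0.0954]
tcp_rot: [[-0.001, 1.0, 0.003], [1.0, 0.001, -0.002], [-0.002, 0.003, -1.0]]
force: [-3.9, 1.8, 19.4]
opening: 0.218
```

>>> send_rows:
  moves:
    - [[0, 0, 0, 0, 0, -0.5, -1], [0, 0, 0, 0, 0, -1, -1], [0, 0, 0, 0, 0, -1.5, -1], [0, 0, 0, 0, 0, -1.5, -1], [0, 0, 0, 0, 0, -0.5, -1]]

```text
time_s: 9.9
position: [0.5033, -0.2466, 0.1429]
tcp_rot: [[-0.0, 1.0, 0.002], [1.0, 0.0, -0.001], [-0.001, 0.002, -1.0]]
force: [-0.9, -0.6, -3.3]
opening: 0.22
```

Held (−3.3 N, matching 360 g). The fingers had already closed 4–5 mm higher, so the release height is about TCP z 0.112.

>>> send_rows:
  moves:
    - [[0, 0, 0, 1.1, 2.1, 0, -1], [0, 0, 0, 2.2, 4.3, 0, -1], [0, 0, 0, 2.2, 4.3, 0, -1], [0, 0, 0, 2.2, 4.3, 0, -1], [0, 0, 0, 1.1, 2.15, 0, -1]]

```text
time_s: 10.4
position: [0.6775, -0.1554, 0.1408]
tcp_rot: [[-0.002, 1.0, 0.002], [1.0, 0.002, 0.001], [0.001, 0.002, -1.0]]
force: [-0.6, -0.3, -3.4]
opening: 0.219
```

>>> send_rows:
  moves:
    - [[0, 0, 0, 0, 0, 0.8, -1], [0, 0, 0, 0, 0, 0.8, -1], [0, 0, 0, 0, 0, 0.8, -1], [0, 0, 0, 0, 0, 0.3, -1], [0, 0, 0, 0, 0, 0, -1]]

```text
time_s: 10.9
position: [0.6727, -0.1587, 0.1137]
tcp_rot: [[0.001, 1.0, -0.003], [1.0, -0.001, 0.001], [0.001, -0.003, -1.0]]
force: [0.1, -0.7, -4.0]
opening: 0.219
```

>>> send_rows:
  moves:
    - [[0, 0, 0, 0, 0, 0.2, -1], [0, 0, 0, 0, 0, 0, -1], [0, 0, 0, 0, 0, 0, -1], [0, 0, 0, 0, 0, 0, -1], [0, 0, 0, 0, 0, 0, -1]]

```text
time_s: 11.4
position: [0.6744, -0.1582, 0.1131]
tcp_rot: [[-0.0, 1.0, 0.0], [1.0, 0.0, -0.0], [-0.0, 0.0, -1.0]]
force: [-0.6, -0.4, -1.9]
opening: 0.22
```

>>> send_rows:
  moves:
    - [[0, 0, 0, 0, 0, 0.1, -1], [0, 0, 0, 0, 0, 0, 1], [0, 0, 0, 0, 0, 0, 1], [0, 0, 0, 0, 0, 0, 1], [0, 0, 0, 0, 0, 0, 1]]

```text
time_s: 11.9
position: [0.6746, -0.1583, 0.1124]
tcp_rot: [[-0.0, 1.0, 0.001], [1.0, 0.0, -0.0], [-0.0, 0.001, -1.0]]
force: [0.7, -0.8, -0.1]
opening: 0.5
```

>>> send_rows:
  moves:
    - [[0, 0, 0, 0, 0, 0, 1], [0, 0, 0, 0, 0, 0, 1], [0, 0, 0, 0, 0, -1, 1], [0, 0, 0, 0, 0, -3, 1], [0, 0, 0, 0, 0, -4, 1]]

```text
time_s: 12.4
position: [0.6727, -0.1576, 0.1909]
tcp_rot: [[-0.0, 1.0, -0.005], [1.0, 0.0, 0.002], [0.002, -0.005, -1.0]]
force: [1.0, -0.5, 0.1]
opening: 0.944
```

>>> send_rows:
  moves:
    - [[0, 0, 0, 3, -1.9, -1, 1], [0, 0, 0, 3, -1.9, 0, 1], [0, 0, 0, 3, -1.9, 0, 1], [0, 0, 0, 3, -1.9, 0, 1], [0, 0, 0, 3, -1.9, 0, 1]]

```text
time_s: 12.9
position: [0.5786, -0.0072, 0.2029]
tcp_rot: [[-0.0, 1.0, 0.001], [1.0, 0.0, -0.0], [-0.0, 0.001, -1.0]]
force: [-0.6, 0.6, 0.1]
opening: 0.997
```

>>> send_rows:
  moves:
    - [[0, 0, 0, 3, -1.9, 0, 1], [0, 0, 0, 3, -1.9, 0, 1], [0, 0, 0, 3, -1.9, 0, 1], [0, 0, 0, 3, -1.9, 0, 1], [0, 0, 0, 3, -1.9, 0, 1]]

```text
time_s: 13.4
position: [0.4836, 0.1429, 0.2028]
tcp_rot: [[-0.0, 1.0, 0.002], [1.0, 0.0, 0.0], [0.0, 0.002, -1.0]]
force: [0.0, 0.9, -0.4]
opening: 1.001
```

>>> send_rows:
  moves:
    - [[0, 0, 0, 0, 0, 3.2, 1], [0, 0, 0, 0, 0, 3.2, 1], [0, 0, 0, 0, 0, 3.2, 1], [0, 0, 0, 0, 0, 3.2, 1], [0, 0, 0, 0, 0, 0, 1]]

```text
time_s: 13.9
position: [0.4814, 0.1416, 0.0713]
tcp_rot: [[-0.0, 1.0, -0.007], [1.0, 0.0, -0.001], [-0.001, -0.007, -1.0]]
force: [-1.3, -0.6, -0.5]
opening: 1.0
```

Check that the handle is between the fingers and that the largest bell still stands.

Run:
```python
from h import *
s=readout.read_state();print(np.round(s["position"],4),np.round(s["force"],1))
cv2.imwrite("pics/s2.png",cv2.resize(capture("side")[90:290,150:400],None,fx=3,fy=3))
```

```text
[0.4814 0.1416 0.0713] [-1.3 -0.6 -0.5]
```

View pics/s2.png

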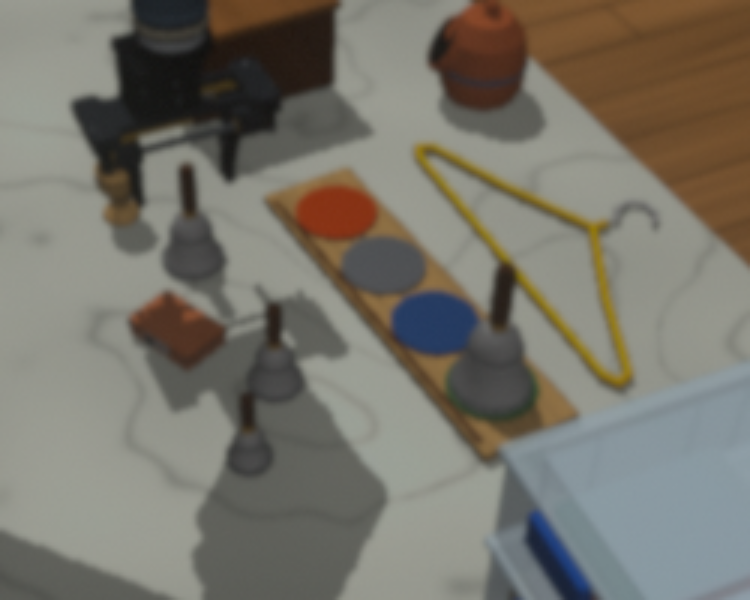

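The largest bell stands on green at (492,360). The gripper looks slightly high or behind the second bell's handle at (187,185), so I check by projecting the fingertips and the handle.

Run:
```python
from h import *
s=readout.read_state();print(np.round(s["position"],4))
cm=camera_model("side");f=lambda P:np.round((proj(cm,P)-[150,90])*3).astype(int)
p=np.array(s["position"])
print("tips",f(p+[.045,0,0]),f(p-[.045,0,0]),"handle top/base",f([.485,.1415,.126]),f([.485,.1415,.07]),"mouth",f([.485,.1415,0]))
print("prev largest top",f([.675,-.158,.166]))
im=capture("side")
```

```text
[0.483  0.1417 0.0731]
tips [226 194] [144 217] handle top/base [184 164] [187 207] mouth [191 258]
prev largest top [507 264]
```

>>> send_rows:
  moves:
    - [[0, 0, 0, 0, 0, 0, -1], [0, 0, 0, 0, 0, 0, -1], [0, 0, 0, 0, 0, 0, -1], [0, 0, 0, 0, 0, 0, -1], [0, 0, 0, 0, 0, 0, -1]]

```text
time_s: 14.5
position: [0.4843, 0.1418, 0.0743]
tcp_rot: [[-0.0, 1.0, 0.001], [1.0, 0.0, 0.0], [0.0, 0.001, -1.0]]
force: [0.0, 0.5, 0.2]
opening: 0.631
```

>>> send_rows:
  moves:
    - [[0, 0, 0, 0, 0, 0, -1], [0, 0, 0, 0, 0, 0, -1], [0, 0, 0, 0, 0, 0, -1], [0, 0, 0, 0, 0, 0, -1], [0, 0, 0, 0, 0, 0, -1]]

```text
time_s: 15.0
position: [0.4847, 0.1418, 0.0739]
tcp_rot: [[-0.0, 1.0, 0.001], [1.0, 0.0, 0.0], [0.0, 0.001, -1.0]]
force: [0.1, 0.3, -2.6]
opening: 0.196
```

>>> send_rows:
  moves:
    - [[0, 0, 0, 0, 0, 0, -1], [0, 0, 0, 0, 0, 0, -1], [0, 0, 0, 0, 0, 0, -1], [0, 0, 0, 0, 0, 0, -1], [0, 0, 0, 0, 0, 0, -1]]

```text
time_s: 15.5
position: [0.4837, 0.1417, 0.0737]
tcp_rot: [[-0.0, 1.0, -0.001], [1.0, 0.0, -0.0], [-0.0, -0.001, -1.0]]
force: [-0.4, 0.5, -3.3]
opening: 0.197
```

>>> send_rows:
  moves:
    - [[0, 0, 0, 0, 0, -0.5, -1], [0, 0, 0, 0, 0, -1, -1], [0, 0, 0, 0, 0, -1.5, -1], [0, 0, 0, 0, 0, -1.5, -1], [0, 0, 0, 0, 0, -0.5, -1]]

```text
time_s: 16.0
position: [0.4852, 0.1419, 0.1258]
tcp_rot: [[-0.0, 1.0, 0.003], [1.0, 0.0, 0.0], [0.0, 0.003, -1.0]]
force: [0.6, 0.0, -3.5]
opening: 0.196
```

>>> send_rows:
  moves:
    - [[0, 0, 0, -1.4, 1.3, 0, -1], [0, 0, 0, -2.9, 2.6, 0, -1], [0, 0, 0, -2.9, 2.6, 0, -1], [0, 0, 0, -2.9, 2.6, 0, -1], [0, 0, 0, -2.9, 2.6, 0, -1]]

```text
time_s: 16.5
position: [0.6023, 0.0094, 0.1231]
tcp_rot: [[-0.0, 1.0, -0.001], [1.0, 0.0, -0.0], [-0.0, -0.001, -1.0]]
force: [-0.9, 1.2, -2.4]
opening: 0.195
```

>>> send_rows:
  moves:
    - [[0, 0, 0, -2.9, 2.6, 0, -1], [0, 0, 0, -2.9, 2.6, 0, -1], [0, 0, 0, -1.4, 1.3, 0, -1], [0, 0, 0, 0, 0, 0, -1], [0, 0, 0, 0, 0, 0, -1]]

```text
time_s: 17.0
position: [0.6651, -0.0608, 0.1225]
tcp_rot: [[0.001, 1.0, -0.003], [1.0, -0.001, 0.001], [0.001, -0.003, -1.0]]
force: [-0.9, 0.5, -3.7]
opening: 0.195
```

>>> send_rows:
  moves:
    - [[0, 0, 0, 0, 0, 0.8, -1], [0, 0, 0, 0, 0, 0.8, -1], [0, 0, 0, 0, 0, 0.8, -1], [0, 0, 0, 0, 0, 0.6, -1], [0, 0, 0, 0, 0, 0, -1]]

```text
time_s: 17.5
position: [0.6649, -0.0595, 0.0923]
tcp_rot: [[-0.001, 1.0, -0.003], [1.0, 0.001, 0.001], [0.001, -0.003, -1.0]]
force: [0.2, 0.3, -3.0]
opening: 0.199
```

>>> send_rows:
  moves:
    - [[0, 0, 0, 0, 0.1, 0.2, -1], [0, 0, 0, 0, 0, 0, -1], [0, 0, 0, 0, 0, 0, -1], [0, 0, 0, 0, 0, 0, -1], [0, 0, 0, 0, 0, 0, -1]]

```text
time_s: 18.0
position: [0.6673, -0.0603, 0.0921]
tcp_rot: [[-0.0, 1.0, 0.0], [1.0, 0.0, -0.0], [-0.0, 0.0, -1.0]]
force: [0.2, 0.1, -3.2]
opening: 0.196
```

>>> send_rows:
  moves:
    - [[0, 0, 0, 0, 0, 0.1, -1], [0, 0, 0, 0, 0, 0.1, -1], [0, 0, 0, 0, 0, 0, -1], [0, 0, 0, 0, 0, 0, -1], [0, 0, 0, 0, 0, 0, -1]]

```text
time_s: 18.5
position: [0.6671, -0.0601, 0.0898]
tcp_rot: [[-0.0, 1.0, -0.0], [1.0, 0.0, 0.0], [0.0, -0.0, -1.0]]
force: [-0.4, -0.6, -2.7]
opening: 0.201
```

>>> send_rows:
  moves:
    - [[0, 0, 0, 0, 0, 0.1, -1], [0, 0, 0, 0, 0, 0, -1], [0, 0, 0, 0, 0, 0, -1], [0, 0, 0, 0, 0, 0, -1], [0, 0, 0, 0, 0, 0, -1]]

```text
time_s: 19.0
position: [0.6677, -0.0603, 0.0895]
tcp_rot: [[-0.0, 1.0, 0.001], [1.0, 0.0, -0.0], [-0.0, 0.001, -1.0]]
force: [-0.2, -0.4, 3.3]
opening: 0.201
```

>>> send_rows:
  moves:
    - [[0, 0, 0, 0, 0, 0, 1], [0, 0, 0, 0, 0, 0, 1], [0, 0, 0, 0, 0, 0, 1], [0, 0, 0, 0, 0, 0, 1], [0, 0, 0, 0, 0, 0, 1]]

```text
time_s: 19.5
position: [0.667, -0.0602, 0.0886]
tcp_rot: [[-0.0, 1.0, -0.0], [1.0, 0.0, 0.0], [0.0, -0.0, -1.0]]
force: [0.3, 0.3, 0.6]
opening: 0.567
```

>>> send_rows:
  moves:
    - [[0, 0, 0, 0, 0, 0, 1], [0, 0, 0, 0, 0, -1, 1], [0, 0, 0, 0, 0, -3, 1], [0, 0, 0, 0, 0, -4, 1], [0, 0, 0, 0, 0, -3, 1]]

```text
time_s: 20.0
position: [0.668, -0.0604, 0.2019]
tcp_rot: [[-0.0, 1.0, 0.003], [1.0, 0.0, -0.001], [-0.001, 0.003, -1.0]]
force: [0.7, -0.1, 0.2]
opening: 0.971
```

>>> send_rows:
  moves:
    - [[0, 0, 0, 0.1, -3.5, 0, 1], [0, 0, 0, 0.1, -4, 0, 1], [0, 0, 0, 0.1, -4, 0, 1], [0, 0, 0, 0, -3.5, 0, 1], [0, 0, 0, 0, -2.3, 0, 1]]

```text
time_s: 20.5
position: [0.4914, -0.0567, 0.1996]
tcp_rot: [[-0.0, 1.0, -0.001], [1.0, 0.0, 0.0], [0.0, -0.001, -1.0]]
force: [-0.3, 0.4, -0.6]
opening: 0.999
```

>>> send_rows:
  moves:
    - [[0, 0, 0, 0, 0, 3.5, 1], [0, 0, 0, 0, 0, 3.5, 1], [0, 0, 0, 0, 0, 3, 1], [0, 0, 0, 0, 0, 0, 1], [0, 0, 0, 0, 0, 0, 1]]

```text
time_s: 21.0
position: [0.4946, -0.0573, 0.0995]
tcp_rot: [[-0.0, 1.0, 0.0], [1.0, 0.0, -0.0], [-0.0, 0.0, -1.0]]
force: [-0.3, 0.4, 0.6]
opening: 0.998
```

>>> send_rows:
  moves:
    - [[0, 0, 0, 0, 0, 2, 1], [0, 0, 0, 0, 0, 1.9, 1], [0, 0, 0, 0, 0, 0, -1], [0, 0, 0, 0, 0, 0, -1], [0, 0, 0, 0, 0, 0, -1]]

```text
time_s: 21.5
position: [0.4955, -0.0577, 0.0615]
tcp_rot: [[-0.001, 1.0, 0.003], [1.0, 0.001, -0.001], [-0.001, 0.003, -1.0]]
force: [0.4, -0.2, -0.4]
opening: 0.812
```

>>> send_rows:
  moves:
    - [[0, 0, 0, 0, 0, 0, -1], [0, 0, 0, 0, 0, 0, -1], [0, 0, 0, 0, 0, 0, -1], [0, 0, 0, 0, 0, 0, -1], [0, 0, 0, 0, 0, 0, -1]]

```text
time_s: 22.0
position: [0.4941, -0.0572, 0.0599]
tcp_rot: [[-0.0, 1.0, -0.0], [1.0, 0.0, -0.0], [-0.0, -0.0, -1.0]]
force: [0.8, 0.9, 0.0]
opening: 0.356
```

>>> send_rows:
  moves:
    - [[0, 0, 0, 0, 0, 0, -1], [0, 0, 0, 0, 0, 0, -1], [0, 0, 0, 0, 0, 0, -1], [0, 0, 0, 0, 0, 0, -1], [0, 0, 0, 0, 0, 0, -1]]

```text
time_s: 22.5
position: [0.4942, -0.0572, 0.0598]
tcp_rot: [[-0.0, 1.0, -0.0], [1.0, 0.0, 0.0], [0.0, -0.0, -1.0]]
force: [0.5, 0.9, -1.2]
opening: 0.168
```

>>> send_rows:
  moves:
    - [[0, 0, 0, 0, 0, -0.5, -1], [0, 0, 0, 0, 0, -1, -1], [0, 0, 0, 0, 0, -1.5, -1], [0, 0, 0, 0, 0, -1.5, -1], [0, 0, 0, 0, 0, -0.5, -1]]

```text
time_s: 23.0
position: [0.4952, -0.0575, 0.1117]
tcp_rot: [[-0.001, 1.0, 0.003], [1.0, 0.001, -0.001], [-0.001, 0.003, -1.0]]
force: [0.5, 0.2, -1.7]
opening: 0.173
```

>>> send_rows:
  moves:
    - [[0, 0, 0, 1, 1.8, 0, -1], [0, 0, 0, 2.5, 4.2, 0, -1], [0, 0, 0, 2.5, 4.2, 0, -1], [0, 0, 0, 2.5, 4.2, 0, -1], [0, 0, 0, 1, 2.1, 0, -1]]

```text
time_s: 23.5
position: [0.6627, 0.0404, 0.1101]
tcp_rot: [[-0.002, 1.0, 0.004], [1.0, 0.002, 0.001], [0.001, 0.004, -1.0]]
force: [-0.6, -0.6, -0.5]
opening: 0.17
```

>>> send_rows:
  moves:
    - [[0, 0, 0, 0, 0, 0, -1], [0, 0, 0, 0, 0, 0.8, -1], [0, 0, 0, 0, 0, 0.8, -1], [0, 0, 0, 0, 0, 0.8, -1], [0, 0, 0, 0, 0, 0.8, -1]]

```text
time_s: 24.0
position: [0.6579, 0.0372, 0.0768]
tcp_rot: [[0.001, 1.0, -0.002], [1.0, -0.001, 0.0], [0.0, -0.002, -1.0]]
force: [0.7, -0.0, -1.5]
opening: 0.172
```

>>> send_rows:
  moves:
    - [[0, 0, 0, 0, 0, 0.2, -1], [0, 0, 0, 0, 0, 0, -1], [0, 0, 0, 0, 0, 0, -1], [0, 0, 0, 0, 0, 0, -1], [0, 0, 0, 0, 0, 0, -1]]

```text
time_s: 24.5
position: [0.659, 0.0378, 0.0758]
tcp_rot: [[-0.0, 1.0, -0.0], [1.0, 0.0, -0.0], [-0.0, -0.0, -1.0]]
force: [0.3, -0.7, -0.4]
opening: 0.169
```

>>> send_rows:
  moves:
    - [[0, 0, 0, 0, 0, 0.1, -1], [0, 0, 0, 0, 0, 0, -1], [0, 0, 0, 0, 0, 0, 1], [0, 0, 0, 0, 0, 0, 1], [0, 0, 0, 0, 0, 0, 1]]

```text
time_s: 25.0
position: [0.6593, 0.0379, 0.0746]
tcp_rot: [[-0.0, 1.0, 0.0], [1.0, 0.0, 0.0], [0.0, 0.0, -1.0]]
force: [0.5, 0.1, -0.7]
opening: 0.365
```

>>> send_rows:
  moves:
    - [[0, 0, 0, 0, 0, 0, 1], [0, 0, 0, 0, 0, 0, 1], [0, 0, 0, 0, 0, 0, 1], [0, 0, 0, 0, 0, -2, 1], [0, 0, 0, 0, 0, -3, 1]]

```text
time_s: 25.5
position: [0.6572, 0.038, 0.123]
tcp_rot: [[-0.0, 1.0, -0.006], [1.0, 0.0, 0.001], [0.001, -0.006, -1.0]]
force: [0.7, 0.3, -0.3]
opening: 0.815
```

>>> send_rows:
  moves:
    - [[0, 0, 0, 0, 0, -4, 1], [0, 0, 0, 0, 0, -3, 1], [0, 0, 0, -1.7, -2.4, 0, 1], [0, 0, 0, -2.6, -3.3, 0, 1], [0, 0, 0, -2.6, -3.3, 0, 1]]

```text
time_s: 26.0
position: [0.5684, -0.0315, 0.1952]
tcp_rot: [[-0.002, 1.0, 0.001], [1.0, 0.002, -0.001], [-0.001, 0.001, -1.0]]
force: [0.1, -0.6, 0.3]
opening: 1.0
```

>>> send_rows:
  moves:
    - [[0, 0, 0, -2.6, -3.3, 0, 1], [0, 0, 0, -2.6, -3.3, 0, 1], [0, 0, 0, -2.6, -3.3, 0, 1], [0, 0, 0, -2.6, -3.3, 0, 1], [0, 0, 0, 0, -0.2, 0, 1]]

```text
time_s: 26.5
position: [0.4316, -0.1369, 0.1948]
tcp_rot: [[0.004, 1.0, -0.003], [1.0, -0.004, 0.0], [0.0, -0.003, -1.0]]
force: [-0.4, 0.7, -0.2]
opening: 1.001
```

>>> send_rows:
  moves:
    - [[0, 0, 0, 0, 0, 3, 1], [0, 0, 0, 0, 0, 3.5, 1], [0, 0, 0, 0, 0, 3.5, 1], [0, 0, 0, 0, 0, 0, 1], [0, 0, 0, 0, 0, 0, 1]]

```text
time_s: 27.0
position: [0.4356, -0.1349, 0.0949]
tcp_rot: [[-0.001, 1.0, -0.001], [1.0, 0.001, 0.001], [0.001, -0.001, -1.0]]
force: [-0.1, -1.2, 1.0]
opening: 1.001
```

Well over the smallest bell. I descend 4.8 cm and close.

>>> send_rows:
  moves:
    - [[0, 0, 0, 0, 0, 2.4, 1], [0, 0, 0, 0, 0, 2.3, 1], [0, 0, 0, 0, 0, 0, -1], [0, 0, 0, 0, 0, 0, -1], [0, 0, 0, 0, 0, 0, -1]]

```text
time_s: 27.5
position: [0.4366, -0.1359, 0.0495]
tcp_rot: [[-0.001, 1.0, 0.003], [1.0, 0.001, -0.002], [-0.002, 0.003, -1.0]]
force: [-1.0, -0.5, -0.4]
opening: 0.813
```

>>> send_rows:
  moves:
    - [[0, 0, 0, 0, 0, 0, -1], [0, 0, 0, 0, 0, 0, -1], [0, 0, 0, 0, 0, 0, -1], [0, 0, 0, 0, 0, 0, -1], [0, 0, 0, 0, 0, 0, -1]]

```text
time_s: 28.0
position: [0.4352, -0.1353, 0.0479]
tcp_rot: [[-0.0, 1.0, 0.0], [1.0, 0.0, -0.0], [-0.0, 0.0, -1.0]]
force: [-0.6, 0.3, -0.1]
opening: 0.359
```

>>> send_rows:
  moves:
    - [[0, 0, 0, 0, 0, 0, -1], [0, 0, 0, 0, 0, 0, -1], [0, 0, 0, 0, 0, 0, -1], [0, 0, 0, 0, 0, 0, -1], [0, 0, 0, 0, 0, 0, -1]]

```text
time_s: 28.5
position: [0.4352, -0.1353, 0.0478]
tcp_rot: [[-0.0, 1.0, -0.0], [1.0, 0.0, 0.0], [0.0, -0.0, -1.0]]
force: [-1.0, 1.1, -0.8]
opening: 0.14
```

>>> send_rows:
  moves:
    - [[0, 0, 0, 0, 0, -0.5, -1], [0, 0, 0, 0, 0, -1.5, -1], [0, 0, 0, 0, 0, -3, -1], [0, 0, 0, 0, 0, -3, -1], [0, 0, 0, 0, 0, -2, -1]]

```text
time_s: 29.0
position: [0.4355, -0.1354, 0.1498]
tcp_rot: [[-0.0, 1.0, 0.002], [1.0, 0.0, -0.001], [-0.001, 0.002, -1.0]]
force: [-0.8, -0.4, -1.0]
opening: 0.143
```

>>> send_rows:
  moves:
    - [[0, 0, 0, 1.5, 1.2, 0, -1], [0, 0, 0, 3, 2.4, 0, -1], [0, 0, 0, 3, 2.4, 0, -1], [0, 0, 0, 3, 2.4, 0, -1], [0, 0, 0, 3, 2.4, 0, -1]]

```text
time_s: 29.5
position: [0.5435, 0.0011, 0.1481]
tcp_rot: [[-0.0, 1.0, -0.0], [1.0, 0.0, -0.0], [-0.0, -0.0, -1.0]]
force: [0.3, -1.2, -1.5]
opening: 0.142
```

>>> send_rows:
  moves:
    - [[0, 0, 0, 3, 2.4, 0, -1], [0, 0, 0, 3, 2.4, 0, -1], [0, 0, 0, 3, 2.4, 0, -1], [0, 0, 0, 3, 2.4, 0, -1], [0, 0, 0, 1.55, 1.2, 0, -1]]

```text
time_s: 30.0
position: [0.6525, 0.1381, 0.1479]
tcp_rot: [[-0.002, 1.0, 0.001], [1.0, 0.002, 0.001], [0.001, 0.001, -1.0]]
force: [-1.4, -1.0, -0.7]
opening: 0.14
```

>>> send_rows:
  moves:
    - [[0, 0, 0, 0, 0, 0, -1], [0, 0, 0, 0, 0, 3, -1], [0, 0, 0, 0, 0, 3, -1], [0, 0, 0, 0, 0, 1.5, -1], [0, 0, 0, 0, 0, 0.8, -1]]

```text
time_s: 30.5
position: [0.649, 0.1344, 0.0635]
tcp_rot: [[0.0, 1.0, -0.005], [1.0, -0.0, -0.001], [-0.001, -0.005, -1.0]]
force: [-6.6, -1.3, 35.2]
opening: 0.145
```

>>> send_rows:
  moves:
    - [[0, 0, 0, 0, 0, 0.1, -1], [0, 0, 0, 0, 0, 0, -1], [0, 0, 0, 0, 0, 0, -1], [0, 0, 0, 0, 0, 0, -1], [0, 0, 0, 0, 0, 0, -1]]

```text
time_s: 31.0
position: [0.6513, 0.1353, 0.0642]
tcp_rot: [[-0.0, 1.0, 0.001], [1.0, 0.0, -0.0], [-0.0, 0.001, -1.0]]
force: [0.1, -0.6, -2.1]
opening: 0.143
```

>>> send_rows:
  moves:
    - [[0, 0, 0, 0, 0, 0.1, -1], [0, 0, 0, 0, 0, 0, -1], [0, 0, 0, 0, 0, 0, 1], [0, 0, 0, 0, 0, 0, 1], [0, 0, 0, 0, 0, 0, 1]]

```text
time_s: 31.5
position: [0.6509, 0.1354, 0.0625]
tcp_rot: [[-0.0, 1.0, -0.0], [1.0, 0.0, 0.0], [0.0, -0.0, -1.0]]
force: [-0.1, 0.8, 0.5]
opening: 0.333
```

>>> send_rows:
  moves:
    - [[0, 0, 0, 0, 0, 0, 1], [0, 0, 0, 0, 0, 0, 1], [0, 0, 0, 0, 0, 0, 1], [0, 0, 0, 0, 0, -2, 1], [0, 0, 0, 0, 0, -3, 1]]

```text
time_s: 32.0
position: [0.6491, 0.1352, 0.111]
tcp_rot: [[-0.0, 1.0, -0.006], [1.0, 0.0, -0.0], [-0.0, -0.006, -1.0]]
force: [0.4, -0.4, -0.1]
opening: 0.786
```

>>> send_rows:
  moves:
    - [[0, 0, 0, 0, 0, -4.9, 1], [0, 0, 0, 0, 0, -4.9, 1], [0, 0, 0, 0, 0, -4.9, 1], [0, 0, 0, 0, 0, -4.9, 1], [0, 0, 0, 0, 0, -4.9, 1]]

```text
time_s: 32.5
position: [0.6506, 0.1353, 0.36]
tcp_rot: [[-0.0, 1.0, 0.0], [1.0, 0.0, 0.0], [0.0, 0.0, -1.0]]
force: [0.6, -0.3, 0.8]
opening: 0.995
```

>>> send_rows:
  moves:
    - [[0, 0, 0, -4, -4, 0, 1], [0, 0, 0, -4, -2.5, 0, 1], [0, 0, 0, -4.9, 0, 0, 1], [0, 0, 0, -4.9, 0, 0, 1], [0, 0, 0, -4.9, 0, 0, 1]]

```text
time_s: 33.0
position: [0.5903, -0.0885, 0.3583]
tcp_rot: [[-0.001, 1.0, 0.001], [1.0, 0.001, -0.0], [-0.0, 0.001, -1.0]]
force: [0.7, 1.0, 0.3]
opening: 1.002
```

>>> send_rows:
  moves:
    - [[0, 0, 0, -4.9, 0, 0, 1], [0, 0, 0, -4.9, 0, 0, 1], [0, 0, 0, 0, 0, 0, 1], [0, 0, 0, 0, 0, 0, 1], [0, 0, 0, 0, 0, 0, 1]]

```text
time_s: 33.5
position: [0.5907, -0.184, 0.3578]
tcp_rot: [[-0.001, 1.0, -0.0], [1.0, 0.001, 0.001], [0.001, -0.0, -1.0]]
force: [0.4, 0.8, -1.1]
opening: 1.0
```

```bash
cat > chk.py <<'E'
from h import *
import sys
C={"bell_largest":(.675,-.158),"bell_second":(.6674,-.060),"bell_third":(.6594,.038),"bell_smallest":(.6512,.1352)}
s=readout.read_state();print(s["time_s"],np.round(s["position"],4))
O={n:[] for n in C}
for c in["wrist","top","side"]:
    im=capture(c);cv2.imwrite(f"pics/e{sys.argv[1]}_{c}.png",im)
    for n in C:
        cm,b=pick(c,n,(*C[n],.016+DIM[n][1]*.6))
        if b: O[n].append((c,cm,b[1].astype(float)))
for n in C:
    if not O[n]: print(n,"none");continue
    P,f=fitbell([(cm,m) for _,cm,m in O[n]],n,[*C[n],.016])
    print(n,[(o[0],int(o[2].sum())) for o in O[n]],np.round(P,4),round(f,2),"off",np.round((P[:2]-C[n])*1000,1))
E
python3 chk.py 1
```

```text
33.5 [ 0.5907 -0.184   0.3578]
bell_largest [('wrist', 1646), ('top', 504), ('side', 804)] [ 0.6745 -0.1575  0.0141] 0.46 off [-0.5  0.5]
bell_second [('wrist', 1316), ('top', 389), ('side', 518)] [ 0.6689 -0.0595  0.0114] 0.4 off [1.5 0.5]
bell_third [('wrist', 1106), ('top', 280), ('side', 307)] [0.6592 0.0373 0.0148] 0.51 off [-0.2 -0.7]
bell_smallest [('top', 150), ('side', 132)] [0.6536 0.1381 0.0062] 1.2 off [2.4 2.9]
```

View pics/e1_wrist.png

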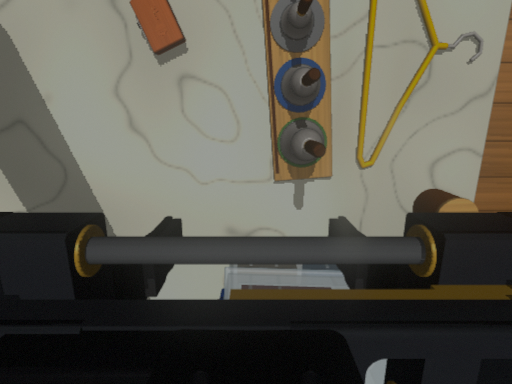

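View pics/e1_side.png

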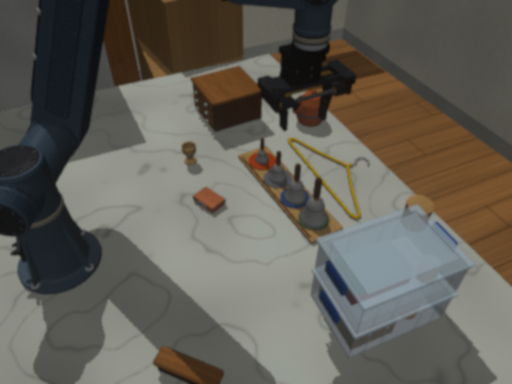

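The wrist view shows third (297,20), second (300,83) and largest (303,142), each centred with an even felt rim. In the side view all four stand upright in order, largest (314,210) to smallest (262,157), and the arm is clear. I hand in.

```bash
python3 -c "
from rig import bot,readout
print(readout.read_state()['qvel']);print(bot.hand_in())"
```

```text
[-0.16453687 -0.04333608  0.01286921 -0.10268851 -0.0966446   0.11088501]
the job is handed in; nothing more can be done
None
```

The job is handed in: all four bells stand upright on the coasters in order of size. The largest is on green, nearest the box stack, then second on blue, third on grey and smallest on rust. It took about 34 s of the 102 s, and the hand-in gives no verdict.

- **Placement:** The last fit over the cameras put the largest, second and third within about 1.6 mm of their coaster centres.
- **Smallest bell, least certain:** It was about 4 mm off in a weak fit. Only the top and side views saw it, and they put its base at 6 mm, where 16 mm is expected. The TCP was within 1 mm of the coaster centre when I released it, and it looks upright and centred in the side picture.
- **Rough contacts:** The largest bell was pressed with about 19 N after its grip closed slightly early. The smallest set down with a brief 35 N contact. Neither seems to have moved anything in the pictures.
- **Height disagreement:** Two-view triangulation put the coaster tops at 10–12 mm, where the text gives 16 mm. Contact while placing agreed with 16 mm.

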